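Free a cartridge caught under the lid of the lever bin

ROBOT

A 6-joint arm with a two-finger parallel gripper is mounted at the origin on the work surface. World frame = base frame: x ahead of the robot, y to its left, z up, the work surface at z = 0. Lengths are in m, angles in rad, forces in N, time in s.
With the tool pointing down it reaches from about 0.325 to 0.9 m from the base axis. Payload 6.1 kg.
Tool frame: the origin (TCP) lies at the very end of the fingers, on their centre line; the grasp point (between the pads) lies 19 mm behind it; z points along the fingers, y is the line along which they close (so a half turn about z gives the same grasp; the last joint's range is limited). The gripper opens to 87 mm and grips with 3 to 60 N. Pads are 19 mm wide; open, the fingers measure 117 mm over their backs; the gripper's body (75 mm by 190 mm) begins 51 mm behind the grasp point.
Start: joints at [1.009, 0.22, 1.526, -0, 1.395, -0.126], TCP at [0.264, 0.567, 0.199] pointing down, gripper open.
Joint ranges: [-2.98, 2.98], [-0.91, 2.08], [0.09, 2.57], [-1.24, 4.39], [0.2, 2.65], [-2.68, 2.68]. Speed limits (rad/s): [2.57, 2.57, 3.01, 3.14, 3.14, 3.14].

INTERFACE

Orientations are given as [roll, pitch, yaw] about the fixed x, y, z axes, in that order (R = Rz(yaw) Ry(pitch) Rx(roll)).
In Python, from cell import status, optics, env gives the robot as it stands.
- The arm moves only by the tool jog_arm, never from a script. Its argument "rows" is a list of rows, each a list of 2 entries, a list of its own where there are three numbers: the shift along the tool's x, y, z normalised to -1 to 1, where 1 is 0.1 m, then the turn, a rotation vector about the tool's x, y, z normalised to -1 to 1, where 1 is 45 degrees. A call has 1 to 5 rows; each row shifts and turns the commanded pose from where the row before left it, along the tool's axes as they then stand; what a row does not reach is not made up. A row lasts 1/10 s, in which the tool goes at most 50 mm and 8.59 degrees, less where a joint would pass 70% of its speed; a pose out of reach is approached as far as the arm can. A call with a number of a shift or a turn outside -1 to 1 is refused whole. A call with a gripper value outside its range is refused whole. "hand" is the opening, from 0 (shut) to 1 (fully open), set as the call begins (left out, the last holds). The fingers move at their own pace and stop on an object; "force" is the grip in N (left out, the last holds). Time passes only in rows, so rows that do not move let the fingers close. It gives the time, the measured TCP pose, the force, the opening and the grip force at its end, in the units of the state.
- status.state(): the state, without advancing time (a new reading comes with each control period).
- optics.get_image(name): name is "scene" or "side" or "wrist"; returns a dict with "image" (400x640x3 uint8, blue, green, red), "mtx" (3x3 intrinsics, pixels), "k1" (the pictures are not rectified: a ray, as slopes to the right and down, at radius r is drawn at 1 + k1 r^2 times it, then the intrinsics apply), "xyz" and "attitude" of the camera in the world. Camera axes: x right, y up, looking along -z (the intrinsics and any distortion apply to the point x, -y, -z); pixel columns grow to the right and rows downward; lengths in m; the calibration is good to about 2 mm. A picture is of the moment at which its call begins. There is no depth.
- env.job_done(): hands the job in; it is judged then, once.
The state is a dict: "time": time; "joints": joint angles; "qd": joint speeds; "tau": joint torques, N m; "tool_pos": TCP position; "tcp_rot": TCP orientation; "force": force on the tool from outside, world axes, zero at the start; "moment": the same for the moment, N m; "width": finger opening in m; "gripper_force": force on a finger pad.
Only numpy, scipy, OpenCV 4.12 (cv2) and the standard library are available. Lean on these libraries where they do the work, as an engineer would, in place of code of your own. Each camera call takes 0.05 s, during which the arm holds its last target. There are 200 camera calls.

TASK

A spent filter cartridge is caught under the lid of the blue lever bin. Push the bin's red press pad down with the fingertips until the lid stands wide open and the cartridge has dropped into the bin, then ease the pad back up so that the lid comes down gently and shuts fully without slamming, and move clear. Touch neither the lid nor the cartridge, and do not disturb the other things on the bench.

Things in the scene. Friction and masses are not known exactly. Their poses are not given: they have to be found in the camera images.
- bin: Blue sheet-metal bench-top bin, bolted to the bench, 210 (its x) x 200 (its y) x 200 mm high, walls 4 mm, open top under a hinged lid that overhangs the front wall by 16 mm. Origin: centre of its underside. Its -x axis points to the front, where the red press pad sticks out, +x to the rear with the lid's hinge; lever and push rod run along the outside of its +y wall.
- lid (a joint): Angle of the flat aluminium lid (234 x 208 x 5 mm, about 0.4 kg) about its hinge on the bin's rear rim (x = +113, z = 206 mm in the bin's frame), rad: 0 = shut flat on the rim, grows as the front edge rises, 1.15 = fully open, at its stop. Linked rigidly to the lever by a rod; falls shut by its own weight when the lever is let go. Starts about 0.18 rad ajar on the caught cartridge.
- lever (a joint): Angle of the steel lever with the red press pad, rad: 0 = pad up (lid shut), grows as the pad is pressed down, about 0.45 at its end stop (lid fully open). Pivot on the bin's +y wall at x = 0, z = 115 mm in the bin's frame. 10 mm of pad travel turns the lid about 0.12 rad. Pressing takes about 2 to 8 N, least when the lid is high; rigid at the stop.
- pad_top (a point): Centre of the upper face of the red press pad, 40 mm (bin's x) x 60 mm (bin's y), 8 mm thick, at the front end of the lever: at x = -215, y = +80, z = 150 mm in the bin's frame when the lid is shut; about 135 mm high at the start, 52 mm when the lid is fully open. It moves on an arc of 218 mm radius about the lever pivot, level within 0.4 rad; free space below it.
- lid_front_edge (a point): Middle of the lid's front edge, upper face.
- cartridge: Spent filter cartridge: brass-coloured cylinder, white end caps, black band, 40 mm diameter, 140 mm long, about 0.12 kg. Origin: its centre; long axis about 0.19 rad off the body's x axis. Starts across the bin's front rim, pinched under the lid, one end poking out about 45 mm in front of the wall; its weight lies inside the rim, so it tips into the bin when the lid is raised.
- gauge: Loose pressure gauge lying face up, black case 62 mm diameter x 27 mm high with a 26 mm brass stem. Origin: centre of its underside. Leave alone.
- bowl: Loose clear plastic filter bowl, 72 mm rim diameter, 85 mm high, standing open end up. Origin: centre of its underside. Leave alone.
- spanner: Loose steel spanner, 150 mm long, lying flat. Leave alone.

How it is judged:
By the outcome, as a careful person would: the job done as asked, in the order asked, and still so for the second after the job is handed in, with the robot touching nothing.
It also fails if it takes over 48 s, if anything falls off the work surface, if the arm or the gripper's body presses on something with over 40 N, if the wrist force passes 120 N, or if a joint passes its speed limit or range.

## Working session

There is one attempt and no reset: what is moved stays moved. The work goes in short steps, Python scripts to look and compute and a tool call to move; the robot and the scene stay as the last step left them, time stands still between calls to the robot, and variables do not carry over. Pictures are saved under pics/ and viewed, at most 10 in all, crops included, and the job is handed in when it is done.

Besides the shell and the picture viewer there is one more tool, called after "Request:" as name(argument=value, ...), one argument or row to a line, values as JSON. jog_arm: Moves the arm, as the interface text tells. Its arguments: {"type":"object","properties":{"rows":{"type":"array","items":{"type":"array"}},"hand":{"type":"number"},"force":{"type":"number"}},"required":["rows"]}

```bash
ls; mkdir -p pics; cat > h.py <<'E'
import numpy as np, cv2, pickle
from scipy.spatial.transform import Rotation as R
def att(a):
    a=np.array(a,float)
    return a if a.shape==(3,3) else R.from_euler('xyz',a).as_matrix()
def ray(c,u,v):
    K=np.array(c['mtx']);k=c['k1']
    d=np.array([(u-K[0,2])/K[0,0],(v-K[1,2])/K[1,1]]);s=d.copy()
    for _ in range(30): s=d/(1+k*(s@s))
    return np.array(c['xyz']),att(c['attitude'])@np.array([s[0],-s[1],-1])
def onz(c,u,v,z):
    o,d=ray(c,u,v);return o+d*(z-o[2])/d[2]
def proj(c,p):
    q=att(c['attitude']).T@(np.array(p)-np.array(c['xyz']));s=np.array([q[0],-q[1]])/-q[2]
    s=s*(1+c['k1']*(s@s));K=np.array(c['mtx']);return np.array([K[0,0]*s[0]+K[0,2],K[1,1]*s[1]+K[1,2]])
def load(n): return pickle.load(open(n+'.pkl','rb'))
E
python3 - <<'E'
from cell import status,optics
import cv2,pickle
for n in ['scene','side']:
    c=optics.get_image(n);pickle.dump(c,open(n+'.pkl','wb'));cv2.imwrite(f'pics/{n}0.png',c['image']);print(n,c['xyz'],c['attitude'],c['mtx'],c['k1'])
print(status.state())
E
```

```text
pics
scene [1.20809038 0.29649634 0.8549567 ] [ 0.77069358 -0.00920243  1.92470524] [[389.70884646   0.         318.05701504]
 [  0.         389.70884646 193.3481013 ]
 [  0.           0.           1.        ]] -0.013555625679469491
side [-0.05064485 -0.6475069   1.17490584] [ 0.73751266 -0.0111611  -0.69670877] [[478.51190619   0.         324.18496778]
 [  0.         478.51190619 197.98759007]
 [  0.           0.           1.        ]] -0.1285901384282666
{'time': 0.1, 'joints': array([ 1.00888844e+00,  2.21148419e-01,  1.52754746e+00, -1.98280969e-05,
        1.39464352e+00, -1.26081190e-01]), 'qd': array([ 0.00031613, -0.00104299, -0.00045415,  0.00077338,  0.00104232,
        0.00042643]), 'tau': array([ 6.41288716e-04, -4.95939088e+01, -3.88522196e+01,  7.02227606e-02,
        5.14475699e-02, -1.35225062e-05]), 'tool_pos': array([0.26352372, 0.566059  , 0.19781908]), 'tcp_rot': array([-3.13985732e+00, -2.00287914e-04,  2.70576928e+00]), 'force': array([-1.02726703,  0.27787259, -0.83064882]), 'moment': array([ 0.01821583, -0.02366351,  0.00489785]), 'gripper_force': 0.0, 'width': 0.08727068216895024}
```

View pics/scene0.png

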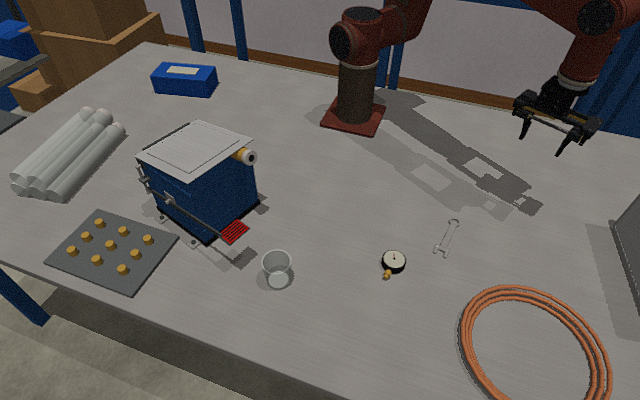

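View pics/side0.png

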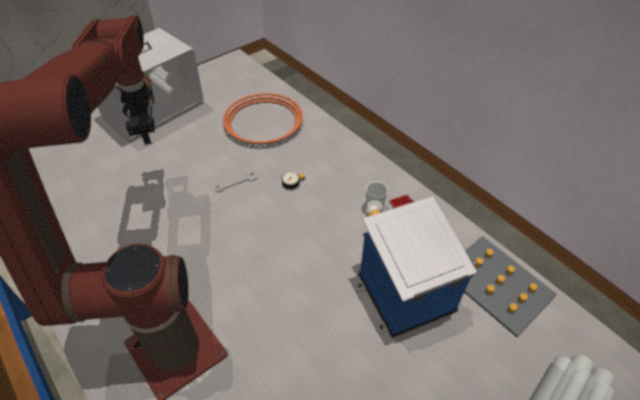

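The scene shows the bin around (200,180), the red pad at about (234,232) and the cartridge tip at (248,157). The bowl is at (277,268), the gauge at (393,262) and the spanner at (447,238). The side view shows only a sliver of the pad, at (402,202). Next I'll measure the pad.

```bash
python3 - <<'E'
from h import *
for n,box in [('scene',(200,200,260,260)),('side',(380,185,425,225))]:
    c=load(n);im=c['image'].astype(int);x0,y0,x1,y1=box
    m=((im[...,2]>90)&(im[...,1]<60)&(im[...,0]<70)).astype(np.uint8);k=np.zeros_like(m);k[y0:y1,x0:x1]=m[y0:y1,x0:x1]
    cs,_=cv2.findContours(k,cv2.RETR_EXTERNAL,cv2.CHAIN_APPROX_NONE);q=max(cs,key=cv2.contourArea)
    a=cv2.approxPolyDP(q,3,True)[:,0];print(n,a.tolist(),cv2.moments(k,True)['m10']/k.sum(),cv2.moments(k,True)['m01']/k.sum())
    for p in a: print(onz(c,*p,0.135).round(3))
c=load('scene');cv2.imwrite('pics/crop.png',cv2.resize(c['image'][110:290,120:310],None,fx=4,fy=3.3,interpolation=cv2.INTER_CUBIC)[:600,:800])
E
```

```text
scene [[237, 219], [221, 232], [229, 243], [248, 228]] 233.7244094488189 231.0275590551181
[ 0.701 -0.093  0.135]
[ 0.749 -0.109  0.135]
[ 0.771 -0.075  0.135]
[ 0.716 -0.055  0.135]
side [[410, 200], [405, 196], [391, 202], [395, 206]] 400.4836065573771 200.7295081967213
[ 0.755 -0.097  0.135]
[ 0.755 -0.076  0.135]
[ 0.706 -0.066  0.135]
[ 0.704 -0.085  0.135]
```

View pics/crop.png

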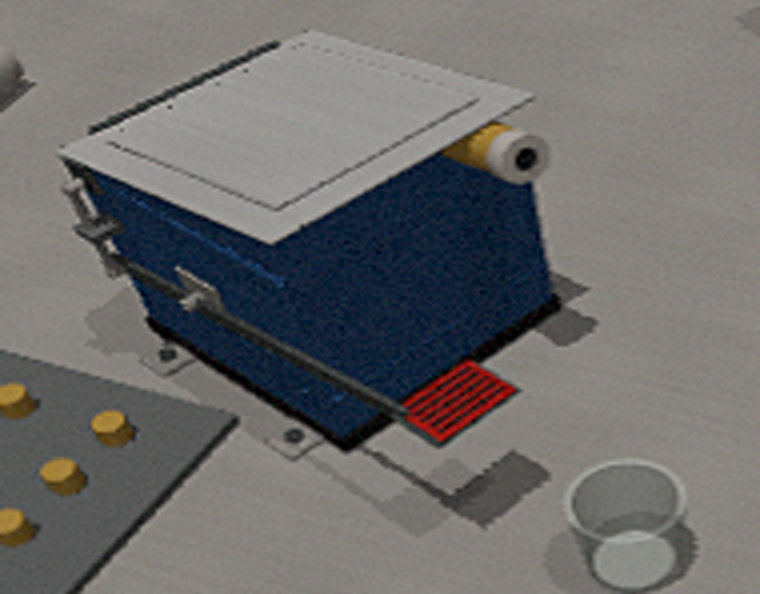

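The crop shows the pad's top face with corners at scene (236,220), (250,228), (230,244) and (220,233). The lid corners and base edges are clear too. I'll triangulate the lid corners for the bin's pose and yaw.

```bash
python3 - <<'E'
from h import *
s,d=load('scene'),load('side')
P={}
for n,a,b in [('F+',(188,183.3),(433,199)),('F-',(253.75,139.1),(365,234)),('R+',(135,156),(474,270)),('R-',(197,119),(404,298))]:
    o1,r1=ray(s,*a);o2,r2=ray(d,*b);r1/=np.linalg.norm(r1);r2/=np.linalg.norm(r2)
    t=np.linalg.lstsq(np.c_[r1,-r2],o2-o1,rcond=None)[0];p,q=o1+t[0]*r1,o2+t[1]*r2
    P[n]=(p+q)/2;print(n,P[n].round(4),'gap',np.linalg.norm(p-q).round(4))
for a,b in [('F+','F-'),('R+','R-'),('R+','F+'),('R-','F-')]:
    v=P[a]-P[b];print(a,b,np.linalg.norm(v).round(4),np.degrees(np.arctan2(v[1],v[0])).round(1))
yd=(P['F+']-P['F-']+P['R+']-P['R-'])[:2];fd=(P['F+']-P['R+']+P['F-']-P['R-'])[:2]
fy=np.arctan2(fd[1],fd[0]);yy=np.arctan2(yd[1],yd[0])+np.pi/2;print('front yaw',fy,yy)
f=(fy+yy)/2;F=np.array([np.cos(f),np.sin(f)]);Y=np.array([F[1],-F[0]])
hinge=(P['R+']+P['R-'])[:2]/2
C=hinge+F*0.113
pad=C+F*.215+Y*.08;print('C',C,'pad pred',pad,'F',F,'Y',Y)
ps=np.mean([onz(s,*p,.135) for p in [(236,219.7),(250,227.6),(230,243.5),(220.5,232.7)]],0);print('pad seen',ps)
for p in [(206.3,246.4),(260,202.4),(157.5,207.6)]: print('base',onz(s,*p,0).round(3))
print('pred base', (C+F*.105+Y*.1).round(3),(C+F*.105-Y*.1).round(3),(C-F*.105+Y*.1).round(3))
for p,z in [((277,280),0),((277,252),.085)]: print('bowl',onz(s,*p,z).round(3))
print('gauge',onz(s,393,262,.02).round(3))
E
```

```text
F+ [ 0.7221 -0.1892  0.2416] gap 0.002
F- [ 0.5095 -0.1428  0.2221] gap 0.0166
R+ [ 0.6553 -0.3966  0.2061] gap 0.0045
R- [ 0.4633 -0.338   0.2081] gap 0.0003
F+ F- 0.2184 -12.3
R+ R- 0.2007 -17.0
R+ F+ 0.2207 -107.9
R- F- 0.2011 -103.3
front yaw 1.297163714755773 1.3170228333097356
C [ 0.58877454 -0.25819922] pad pred [ 0.72205038 -0.07148407] F [0.26065737 0.96543137] Y [ 0.96543137 -0.26065737]
pad seen [ 0.73485565 -0.08149095  0.135     ]
base [ 0.721 -0.196  0.   ]
base [ 0.523 -0.133  0.   ]
base [ 0.649 -0.406  0.   ]
pred base [ 0.713 -0.183] [ 0.52  -0.131] [ 0.658 -0.386]
bowl [0.748 0.025 0.   ]
bowl [0.723 0.02  0.085]
gauge [0.606 0.287 0.02 ]
```

Request:
jog_arm(
  rows=[
    [[-0.3, -0.17, 0], [0, 0, 0]],
    [[-0.3, -0.17, 0], [0, 0, 0]],
    [[-0.3, -0.17, 0], [0, 0, 0]],
    [[-0.3, -0.17, 0], [0, 0, 0]],
    [[-0.3, -0.17, 0], [0, 0, 0]],
  ],
  hand=0,
  force=10,
)

```text
time: 0.6
tool_pos: [0.3643, 0.4248, 0.1983]
tcp_rot: [-3.141, -0.0, 2.706]
force: [0.4, -0.1, 0.7]
width: 0.0547
gripper_force: 0.0
```

Request:
jog_arm(
  rows=[
    [[-0.3, -0.17, 0], [0, 0, 0]],
    [[-0.3, -0.17, 0], [0, 0, 0]],
    [[-0.3, -0.17, 0], [0, 0, 0]],
    [[-0.3, -0.17, 0], [0, 0, 0]],
    [[0, 0, 0], [0, 0, 0.18]],
  ],
)

```text
time: 1.1
tool_pos: [0.4459, 0.3105, 0.1984]
tcp_rot: [-3.14, 0.001, 2.56]
force: [0.2, 0.6, -0.7]
width: 0.0148
gripper_force: 0.0
```

Request:
jog_arm(
  rows=[
    [[0, 0, 0], [0, 0, 0.18]],
    [[0, 0, 0], [0, 0, 0.18]],
    [[0, 0, 0], [0, 0, 0.18]],
    [[0, 0, 0], [0, 0, 0.18]],
    [[0, 0, 0], [0, 0, 0.18]],
  ],
)

```text
time: 1.6
tool_pos: [0.4437, 0.3137, 0.1983]
tcp_rot: [-3.141, 0.0, 1.852]
force: [-1.1, -0.3, -1.2]
width: 0.0008
gripper_force: 0.0
```

Request:
jog_arm(
  rows=[
    [[0, 0, 0], [0, 0, 0.18]],
    [[0, 0, 0], [0, 0, 0.18]],
    [[0, 0, 0], [0, 0, 0.18]],
    [[0, 0, 0], [0, 0, 0.18]],
    [[0, 0, 0], [0, 0, 0]],
  ],
)

```text
time: 2.1
tool_pos: [0.4437, 0.3137, 0.1984]
tcp_rot: [-3.141, 0.001, 1.291]
force: [0.2, 0.3, 0.1]
width: 0.0002
gripper_force: 0.0
```

Request:
jog_arm(
  rows=[
    [[-0.21, 0.28, 0], [0, 0, 0]],
    [[-0.21, 0.28, 0], [0, 0, 0]],
    [[-0.21, 0.28, 0], [0, 0, 0]],
    [[-0.21, 0.28, 0], [0, 0, 0]],
    [[-0.21, 0.28, 0], [0, 0, 0]],
  ],
)

```text
time: 2.6
tool_pos: [0.5502, 0.1733, 0.1986]
tcp_rot: [-3.141, 0.0, 1.297]
force: [0.6, 1.0, -0.2]
width: 0.0006
gripper_force: 0.0
```

Request:
jog_arm(
  rows=[
    [[-0.21, 0.28, 0], [0, 0, 0]],
    [[-0.21, 0.28, 0], [0, 0, 0]],
    [[-0.21, 0.28, 0], [0, 0, 0]],
    [[-0.21, 0.28, 0], [0, 0, 0]],
    [[-0.21, 0.28, 0], [0, 0, 0]],
  ],
)

```text
time: 3.1
tool_pos: [0.6559, 0.0337, 0.1984]
tcp_rot: [-3.141, 0.0, 1.296]
force: [0.2, 0.2, 0.7]
width: 0.0004
gripper_force: 0.0
```

Request:
jog_arm(
  rows=[
    [[-0.2, 0.27, 0], [0, 0, 0]],
    [[-0.2, 0.27, 0], [0, 0, 0]],
    [[-0.2, 0.27, 0], [0, 0, 0]],
    [[0, 0, 0], [0, 0, 0]],
    [[0, 0, 0], [0, 0, 0]],
  ],
)

```text
time: 3.6
tool_pos: [0.7165, -0.0455, 0.1977]
tcp_rot: [-3.14, -0.0, 1.293]
force: [-0.4, -0.5, 0.0]
width: 0.0005
gripper_force: 0.0
```

```bash
python3 - <<'E'
from h import *
from cell import optics
a=optics.get_image('scene')
pickle.dump(a,open('s1.pkl','wb'));
w=optics.get_image('wrist');pickle.dump(w,open('w1.pkl','wb'))
l=cv2.resize(a['image'][90:290,120:320],(400,400));cv2.imwrite('pics/m1.png',np.hstack([l,cv2.resize(w['image'],(400,250))[[*range(250)]+[0]*150]]))
for c,n in [(w,'w')]:
    im=c['image'].astype(int);m=((im[...,2]>90)&(im[...,1]<60)&(im[...,0]<70)).astype(np.uint8)
    cs,_=cv2.findContours(m,cv2.RETR_EXTERNAL,cv2.CHAIN_APPROX_NONE)
    if cs:
        q=cv2.convexHull(np.vstack([k for k in cs if cv2.contourArea(k)>20]));r=cv2.minAreaRect(q);b=cv2.boxPoints(r)
        for p in b: print(p,onz(c,*p,.135).round(4))
        print('c',onz(c,*r[0],.135))
E
```

```text
[316.97266 223.97102] [ 0.7129 -0.0599  0.135 ]
[317.1419  217.96172] [ 0.7144 -0.0551  0.135 ]
[390.16846 220.01881] [ 0.7696 -0.0725  0.135 ]
[389.9992  226.02812] [ 0.7684 -0.0774  0.135 ]
c [ 0.741345   -0.06620098  0.135     ]
```

View pics/m1.png

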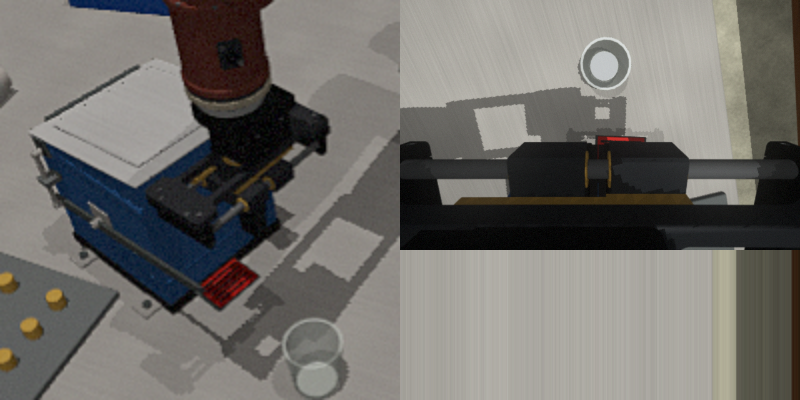

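The wrist view shows the pad's front edge at about (317–390, 220), which puts the pad centre near (0.736, -0.083), matching the earlier measurement. The body is clear of the lid and cartridge. I'll centre over the pad and descend.

Request:
jog_arm(
  rows=[
    [[-0.14, 0.15, 0], [0, 0, 0]],
    [[-0.13, 0.14, 0], [0, 0, 0]],
    [[0, 0, 0.2], [0, 0, 0]],
    [[0, 0, 0.2], [0, 0, 0]],
    [[0, 0, 0], [0, 0, 0]],
  ],
)

```text
time: 4.2
tool_pos: [0.7346, -0.0772, 0.155]
tcp_rot: [-3.135, 0.0, 1.294]
force: [-0.3, 0.4, -0.1]
width: 0.0011
gripper_force: 0.0
```

Request:
jog_arm(
  rows=[
    [[0, 0, 0.06], [0, 0, 0]],
    [[0, 0, 0.06], [0, 0, 0]],
    [[0, 0, 0.04], [0, 0, 0]],
    [[0, 0, 0.04], [0, 0, 0]],
    [[0, 0, 0], [0, 0, 0]],
  ],
)

```text
time: 4.7
tool_pos: [0.7369, -0.0788, 0.1383]
tcp_rot: [-3.141, 0.0, 1.292]
force: [-0.1, 0.4, -0.7]
width: 0.0003
gripper_force: 0.0
```

Request:
jog_arm(
  rows=[
    [[0, 0, 0.03], [0, 0, 0]],
    [[0, 0, 0.03], [0, 0, 0]],
    [[0, 0, 0.03], [0, 0, 0]],
    [[0, 0, 0.03], [0, 0, 0]],
    [[0, 0, 0], [0, 0, 0]],
  ],
)

```text
time: 5.2
tool_pos: [0.7368, -0.0789, 0.126]
tcp_rot: [-3.14, 0.0, 1.292]
force: [-0.3, -0.2, 0.1]
width: 0.0004
gripper_force: 0.0
```

Request:
jog_arm(
  rows=[
    [[0, 0, 0.04], [0, 0, 0]],
    [[0, 0, 0.04], [0, 0, 0]],
    [[0, 0, 0.04], [0, 0, 0]],
    [[0, 0, 0.04], [0, 0, 0]],
    [[0, 0, 0.04], [0, 0, 0]],
  ],
)

```text
time: 5.7
tool_pos: [0.7374, -0.0787, 0.1073]
tcp_rot: [3.141, -0.0, 1.292]
force: [-2.2, 1.6, 4.7]
width: 0.0003
gripper_force: 2.3
```

```bash
python3 - <<'E'
from h import *
from cell import optics,status
a=optics.get_image('scene');b=optics.get_image('side');s=status.state();print(s['tool_pos'],s['force'])
cv2.imwrite('pics/m2.png',np.hstack([cv2.resize(a['image'][90:290,120:320],(400,400)),cv2.resize(b['image'][150:350,320:520],(400,400))]))
E
```

```text
[ 0.73726673 -0.07862858  0.10645578] [ 0.51871468 -0.84781326  1.66001428]
```

View pics/m2.png

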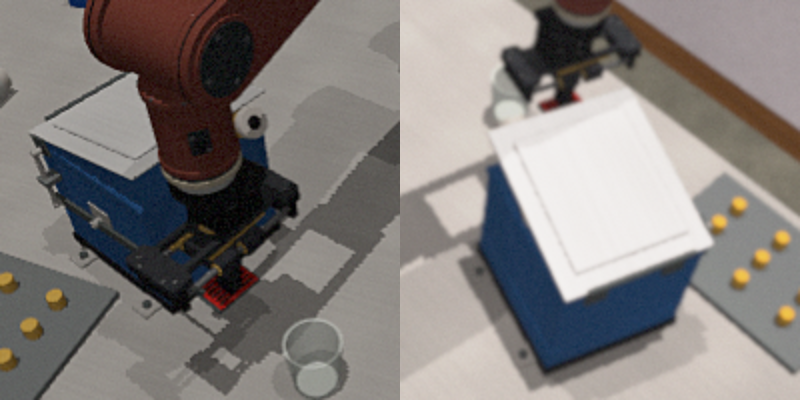

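The scene shows the fingertips on the red pad at crop (235,285), with the cartridge still out at (255,122). The side view shows the lid rising and the arm clear of it. I'll keep pressing.

Request:
jog_arm(
  rows=[
    [[0, 0, 0.03], [0, 0, 0]],
    [[0, 0, 0.03], [0, 0, 0]],
    [[0, 0, 0.03], [0, 0, 0]],
    [[0, 0, 0.03], [0, 0, 0]],
    [[0, 0, 0.03], [0, 0, 0]],
  ],
)

```text
time: 6.3
tool_pos: [0.7375, -0.0783, 0.0919]
tcp_rot: [3.141, -0.001, 1.292]
force: [-1.6, 5.0, 4.9]
width: 0.0009
gripper_force: 2.7
```

Request:
jog_arm(
  rows=[
    [[0, 0, 0.03], [0, 0, 0]],
    [[0, 0, 0.03], [0, 0, 0]],
    [[0, 0, 0.03], [0, 0, 0]],
    [[0, 0, 0.03], [0, 0, 0]],
    [[0, 0, 0.03], [0, 0, 0]],
  ],
)

```text
time: 6.8
tool_pos: [0.7373, -0.0789, 0.0765]
tcp_rot: [3.141, -0.0, 1.292]
force: [0.0, 4.2, 3.2]
width: 0.0005
gripper_force: 2.4
```

Request:
jog_arm(
  rows=[
    [[-0.02, 0, 0.03], [0, 0, 0]],
    [[-0.02, 0, 0.03], [0, 0, 0]],
    [[0, 0, 0.03], [0, 0, 0]],
    [[0, 0, 0.03], [0, 0, 0]],
    [[0, 0, 0.03], [0, 0, 0]],
  ],
)

```text
time: 7.3
tool_pos: [0.736, -0.084, 0.0616]
tcp_rot: [3.141, 0.002, 1.292]
force: [-0.1, -1.3, 3.3]
width: 0.0005
gripper_force: 1.7
```

Request:
jog_arm(
  rows=[
    [[0, 0, 0.02], [0, 0, 0]],
    [[0, 0, 0.02], [0, 0, 0]],
    [[0, 0, 0.01], [0, 0, 0]],
    [[0, 0, 0], [0, 0, 0]],
    [[0, 0, 0], [0, 0, 0]],
  ],
)

```text
time: 7.8
tool_pos: [0.736, -0.0829, 0.0568]
tcp_rot: [-3.141, 0.0, 1.292]
force: [-0.1, -0.7, 3.3]
width: 0.0007
gripper_force: 1.4
```

```bash
python3 - <<'E'
from h import *
from cell import optics,status
a=optics.get_image('scene');b=optics.get_image('side');s=status.state();print(s['tool_pos'],s['force'])
cv2.imwrite('pics/m3.png',np.hstack([cv2.resize(a['image'][60:290,110:320],(400,438)),cv2.resize(b['image'][120:350,320:530],(400,438))]))
E
```

```text
[ 0.7360995  -0.08281954  0.05691582] [-1.19567714 -1.31776746  3.12741779]
```

View pics/m3.png

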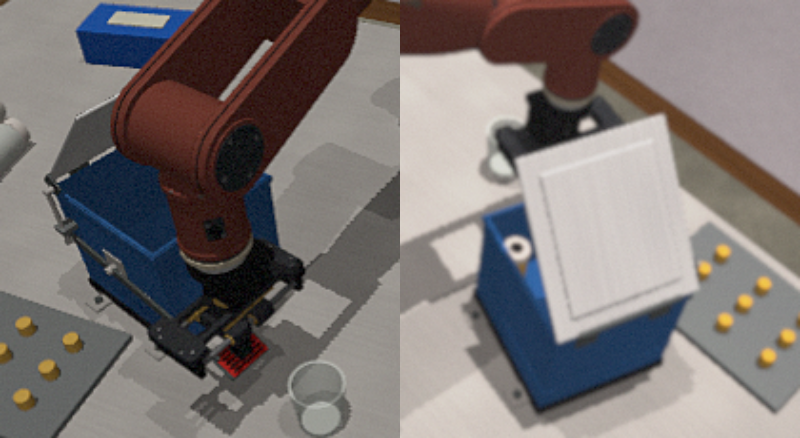

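The lid is nearly fully open and the cartridge has dropped inside: its white cap shows at side crop (518,245), inside the bin walls. I'll press to the stop gently.

Request:
jog_arm(
  rows=[
    [[0, 0, 0.01], [0, 0, 0]],
    [[0, 0, 0.01], [0, 0, 0]],
    [[0, 0, 0.01], [0, 0, 0]],
    [[0, 0, 0.01], [0, 0, 0]],
    [[0, 0, 0], [0, 0, 0]],
  ],
)

```text
time: 8.4
tool_pos: [0.7361, -0.0827, 0.0525]
tcp_rot: [-3.142, -0.0, 1.292]
force: [-0.4, -0.6, 3.6]
width: 0.0004
gripper_force: 1.3
```

Request:
jog_arm(
  rows=[
    [[0, 0, 0.01], [0, 0, 0]],
    [[0, 0, 0], [0, 0, 0]],
    [[0, 0, 0], [0, 0, 0]],
    [[0, 0, 0], [0, 0, 0]],
    [[0, 0, 0], [0, 0, 0]],
  ],
)

```text
time: 8.9
tool_pos: [0.7361, -0.0827, 0.0518]
tcp_rot: [-3.142, -0.0, 1.292]
force: [0.2, -0.9, 4.1]
width: 0.0004
gripper_force: 1.3
```

```bash
python3 - <<'E'
from h import *
from cell import optics,status
b=optics.get_image('side');s=status.state();print(s['time'],s['tool_pos'],s['force'])
pickle.dump(b,open('side3.pkl','wb'))
cv2.imwrite('pics/m4.png',cv2.resize(b['image'][190:320,340:480],(700,600),interpolation=cv2.INTER_CUBIC))
# rim check at bin's front -y inside corner
C=np.array([.592,-.266]);F=np.array([.295,.955]);Y=np.array([.955,-.295])
for x,y in [(.105,-.1),(.105,.1),(-.105,-.1)]: print(proj(b,[*(C+F*x+Y*y),.2]))
E
```

```text
8.95 [ 0.7361652  -0.08274917  0.05186306] [ 0.54244966 -0.09698334  2.36783355]
[364.55626518 233.39862245]
[430.66494457 211.17014476]
[403.7131166  298.88672589]
```

View pics/m4.png

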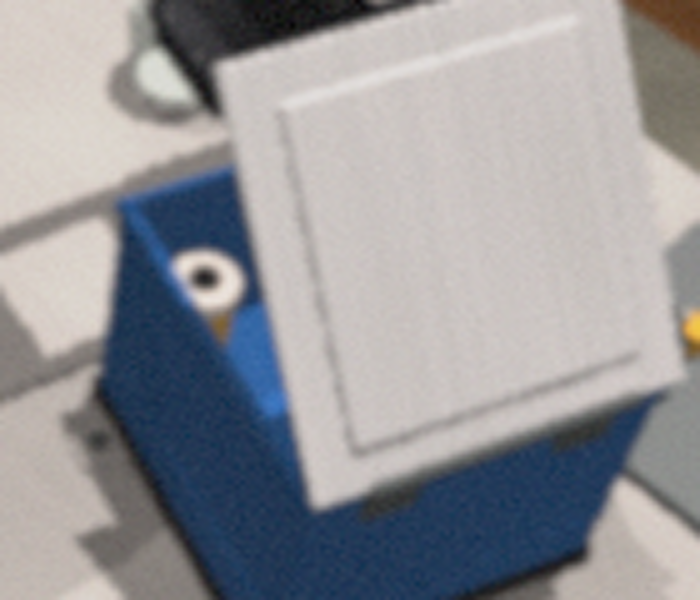

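The cartridge is inside the bin, standing below the rim at crop (208,280). I'll press 1–3 mm more to confirm the stop.

Request:
jog_arm(
  rows=[
    [[0, 0, 0.01], [0, 0, 0]],
    [[0, 0, 0], [0, 0, 0]],
    [[0, 0, 0.01], [0, 0, 0]],
    [[0, 0, 0], [0, 0, 0]],
    [[0, 0, 0], [0, 0, 0]],
  ],
)

```text
time: 9.45
tool_pos: [0.7361, -0.0828, 0.0498]
tcp_rot: [-3.142, -0.0, 1.292]
force: [-0.4, -0.6, 4.3]
width: 0.0005
gripper_force: 1.3
```

```bash
python3 -c "
from cell import status
for i in range(1):
  s=status.state();print(s['tool_pos'],s['force'],s['gripper_force'])"
```

```text
[ 0.73614511 -0.08278729  0.04976105] [-0.44951755 -0.62346608  4.2726834 ] 1.2686395261607686
```

Request:
jog_arm(
  rows=[
    [[0, 0, 0.01], [0, 0, 0]],
    [[0, 0, 0], [0, 0, 0]],
    [[0, 0, 0.01], [0, 0, 0]],
    [[0, 0, 0], [0, 0, 0]],
    [[0, 0, 0], [0, 0, 0]],
  ],
)

```text
time: 9.95
tool_pos: [0.7361, -0.0828, 0.0477]
tcp_rot: [-3.141, -0.0, 1.292]
force: [-0.0, -0.8, 2.8]
width: 0.0001
gripper_force: 1.2
```

Request:
jog_arm(
  rows=[
    [[0, 0, 0.01], [0, 0, 0]],
    [[0, 0, 0], [0, 0, 0]],
    [[0, 0, 0], [0, 0, 0]],
    [[0, 0, 0], [0, 0, 0]],
    [[0, 0, 0], [0, 0, 0]],
  ],
)

```text
time: 10.45
tool_pos: [0.7361, -0.0828, 0.0468]
tcp_rot: [-3.142, -0.0, 1.292]
force: [0.7, -0.3, 2.1]
width: 0.0
gripper_force: 1.2
```

Request:
jog_arm(
  rows=[
    [[0, 0, 0.01], [0, 0, 0]],
    [[0, 0, 0], [0, 0, 0]],
    [[0, 0, 0.01], [0, 0, 0]],
    [[0, 0, 0], [0, 0, 0]],
    [[0, 0, 0], [0, 0, 0]],
  ],
)

```text
time: 10.95
tool_pos: [0.7361, -0.0827, 0.0448]
tcp_rot: [-3.142, -0.0, 1.292]
force: [0.5, -1.0, 2.9]
width: 0.0006
gripper_force: 1.2
```

Request:
jog_arm(
  rows=[
    [[0, 0, 0.01], [0, 0, 0]],
    [[0, 0, 0], [0, 0, 0]],
    [[0, 0, 0], [0, 0, 0]],
    [[0, 0, 0], [0, 0, 0]],
    [[0, 0, 0], [0, 0, 0]],
  ],
)

```text
time: 11.45
tool_pos: [0.7362, -0.0827, 0.0438]
tcp_rot: [-3.142, -0.0, 1.292]
force: [0.6, -1.5, 2.7]
width: 0.0008
gripper_force: 1.1
```

```bash
python3 - <<'E'
from h import *
from cell import optics,status
b=optics.get_image('side');s=status.state();print(s['time'],s['tool_pos'],s['force'])
# predicted lid front corner pixels per lid angle
C=np.array([.592,-.266]);F=np.array([.295,.955]);Y=np.array([.955,-.295])
for a in (1.0,1.1,1.15):
    print(a,[proj(b,[*(C+F*(-.113+.234*np.cos(a)-.005*np.sin(a))+Y*y),.206+.234*np.sin(a)+.005*np.cos(a)]).round(1) for y in (-.104,.104)])
pickle.dump(b,open('side4.pkl','wb'))
d=load('side3')
print(np.abs(b['image'].astype(int)-d['image']).mean())
cv2.imwrite('pics/m5.png',cv2.resize(b['image'][150:300,340:500],(640,600),interpolation=cv2.INTER_CUBIC))
E
```

```text
11.5 [ 0.73615577 -0.08275257  0.0438501 ] [0.26147963 0.0093575  2.47567763]
1.0 [array([389.5, 207.4]), array([469.5, 181.3])]
1.1 [array([394.7, 210.7]), array([475.8, 183.9])]
1.15 [array([397.4, 212.7]), array([479.1, 185.7])]
3.3374075520833335
```

View pics/m5.png

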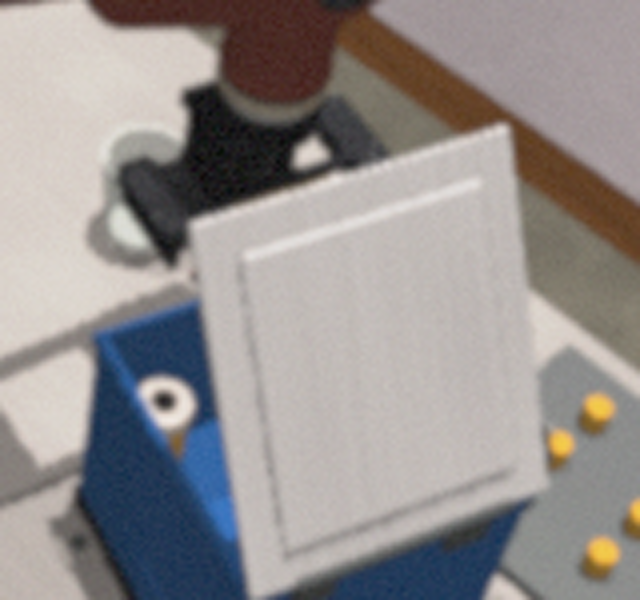

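The side view puts the lid corners at about (388,205) and (467,181), so the lid is at roughly 0.98 rad and has some way left to go. I'll keep going in small steps until the force rises.

Request:
jog_arm(
  rows=[
    [[-0.02, 0, 0.01], [0, 0, 0]],
    [[-0.02, 0, 0.01], [0, 0, 0]],
    [[0, 0, 0.01], [0, 0, 0]],
    [[0, 0, 0], [0, 0, 0]],
    [[0, 0, 0], [0, 0, 0]],
  ],
)

```text
time: 12.0
tool_pos: [0.7349, -0.0864, 0.0406]
tcp_rot: [-3.141, -0.0, 1.292]
force: [0.2, 1.8, 1.6]
width: 0.0004
gripper_force: 1.3
```

Request:
jog_arm(
  rows=[
    [[0, 0, 0.01], [0, 0, 0]],
    [[0, 0, 0], [0, 0, 0]],
    [[0, 0, 0.01], [0, 0, 0]],
    [[0, 0, 0], [0, 0, 0]],
    [[0, 0, 0], [0, 0, 0]],
  ],
)

```text
time: 12.5
tool_pos: [0.7349, -0.0868, 0.0387]
tcp_rot: [-3.141, 0.0, 1.292]
force: [-1.1, 1.1, 2.2]
width: 0.0002
gripper_force: 1.1
```

```bash
python3 - <<'E'
from h import *
from cell import optics,status
b=optics.get_image('side');a=optics.get_image('scene');s=status.state();print(s['time'],s['tool_pos'],s['force'])
pickle.dump(b,open('side5.pkl','wb'))
cv2.imwrite('pics/m6.png',np.hstack([cv2.resize(a['image'][200:270,200:290],(450,350),interpolation=cv2.INTER_CUBIC),cv2.resize(b['image'][160:230,370:440],(350,350),interpolation=cv2.INTER_CUBIC)]))
E
```

```text
12.6 [ 0.73488364 -0.08678981  0.03878707] [-0.69938566  1.38360531  1.91136183]
```

View pics/m6.png

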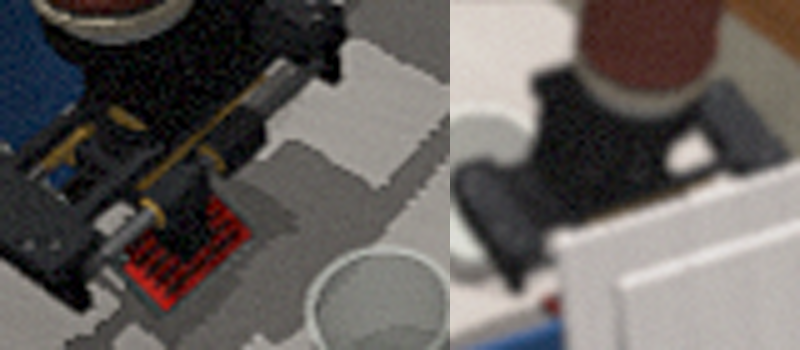

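The fingers sit well inside the pad at crop (195,235), and the lid is now around 1.05 rad. I'll continue to the stop.

Request:
jog_arm(
  rows=[
    [[0, 0, 0.01], [0, 0, 0]],
    [[0, 0, 0.01], [0, 0, 0]],
    [[0, 0, 0.01], [0, 0, 0]],
    [[0, 0, 0], [0, 0, 0]],
    [[0, 0, 0], [0, 0, 0]],
  ],
)

```text
time: 13.1
tool_pos: [0.7351, -0.0869, 0.0358]
tcp_rot: [3.141, 0.0, 1.292]
force: [-0.3, -0.5, 2.4]
width: 0.0003
gripper_force: 0.9
```

Request:
jog_arm(
  rows=[
    [[0, 0, 0.01], [0, 0, 0]],
    [[0, 0, 0], [0, 0, 0]],
    [[0, 0, 0.01], [0, 0, 0]],
    [[0, 0, 0], [0, 0, 0]],
    [[0, 0, 0], [0, 0, 0]],
  ],
)

```text
time: 13.6
tool_pos: [0.7352, -0.0866, 0.0338]
tcp_rot: [3.141, -0.0, 1.292]
force: [0.2, 0.0, 2.3]
width: 0.0008
gripper_force: 0.8
```

Request:
jog_arm(
  rows=[
    [[0, 0, 0.01], [0, 0, 0]],
    [[0, 0, 0], [0, 0, 0]],
    [[0, 0, 0.01], [0, 0, 0]],
    [[0, 0, 0], [0, 0, 0]],
    [[0, 0, 0], [0, 0, 0]],
  ],
)

```text
time: 14.1
tool_pos: [0.7351, -0.0866, 0.0317]
tcp_rot: [-3.142, -0.0, 1.292]
force: [1.1, 0.7, 2.9]
width: 0.0004
gripper_force: 0.8
```

```bash
python3 - <<'E'
from h import *
from cell import optics,status
b=optics.get_image('side');s=status.state();print(s['time'],s['tool_pos'],s['force'])
pickle.dump(b,open('side6.pkl','wb'))
# lid edges: bright low-saturation blob; extreme corners
for n in ['side3','side4','side5','side6']:
    im=load(n)['image'];h=cv2.cvtColor(cv2.GaussianBlur(im,(3,3),0),cv2.COLOR_BGR2GRAY)
    m=np.zeros_like(h);m[160:330,375:490]=(h[160:330,375:490]>150)
    m=cv2.morphologyEx(m,cv2.MORPH_OPEN,np.ones((3,3)))
    _,l,st,ce=cv2.connectedComponentsWithStats(m);i=l[250,440]
    q=cv2.findContours((l==i).astype(np.uint8),0,1)[0][0];r=cv2.approxPolyDP(q,5,True)[:,0].tolist();print(n,i,r)
E
```

```text
14.15 [ 0.73501314 -0.0865817   0.03175816] [0.31061198 0.75856467 2.13800027]
side3 3 [[461, 181], [385, 203], [385, 215], [375, 217], [375, 223], [387, 223], [403, 298], [477, 272], [473, 244], [489, 235], [468, 218]]
side4 3 [[466, 182], [390, 204], [384, 217], [375, 217], [375, 223], [391, 225], [403, 298], [477, 271], [474, 244], [489, 235], [471, 220]]
side5 3 [[470, 183], [375, 217], [375, 224], [393, 219], [403, 298], [476, 272], [476, 257], [483, 262], [475, 243], [489, 235], [474, 223]]
side6 3 [[475, 185], [423, 197], [385, 218], [397, 220], [403, 297], [416, 293], [412, 287], [468, 270], [455, 277], [476, 272], [477, 257], [483, 262], [477, 240], [489, 235], [476, 224]]
```

Request:
jog_arm(
  rows=[
    [[0, 0, 0.01], [0, 0, 0]],
    [[0, 0, 0.01], [0, 0, 0]],
    [[0, 0, 0.01], [0, 0, 0]],
    [[0, 0, 0], [0, 0, 0]],
    [[0, 0, 0], [0, 0, 0]],
  ],
)

```text
time: 14.65
tool_pos: [0.7353, -0.0868, 0.0308]
tcp_rot: [3.141, 0.0, 1.292]
force: [-3.7, 1.4, 10.9]
width: 0.0006
gripper_force: 4.6
```

Request:
jog_arm(
  rows=[
    [[0, 0, 0.01], [0, 0, 0]],
    [[0, 0, 0], [0, 0, 0]],
    [[0, 0, 0.01], [0, 0, 0]],
    [[0, 0, 0], [0, 0, 0]],
    [[0, 0, 0], [0, 0, 0]],
  ],
)

```text
time: 15.15
tool_pos: [0.7355, -0.0869, 0.0305]
tcp_rot: [3.141, 0.0, 1.292]
force: [-7.6, 0.8, 18.0]
width: 0.0005
gripper_force: 7.7
```

```bash
cat > cor.py <<'E'
from h import *
from cell import optics,status
b=optics.get_image('side');s=status.state();print(s['time'],s['tool_pos'],s['force'])
h=cv2.cvtColor(cv2.GaussianBlur(b['image'],(3,3),0),cv2.COLOR_BGR2GRAY)
m=np.zeros_like(h);m[160:330,375:490]=(h[160:330,375:490]>150)
m=cv2.morphologyEx(m,cv2.MORPH_OPEN,np.ones((3,3)))
l=cv2.connectedComponents(m)[1]
q=cv2.findContours((l==l[250,440]).astype(np.uint8),0,1)[0][0];print(cv2.approxPolyDP(q,5,True)[:,0].tolist())
E
python3 cor.py
```

```text
15.2 [ 0.73546375 -0.08688683  0.03053359] [-8.24841019  1.88222965 17.27690401]
[[475, 186], [422, 198], [386, 217], [397, 220], [403, 297], [416, 293], [412, 287], [462, 269], [476, 272], [477, 257], [483, 262], [477, 240], [489, 235], [476, 224]]
```

The stop is reached: force is about 17 N and the corner no longer moves. Now I'll ease the pad back up.

Request:
jog_arm(
  rows=[
    [[0, 0, -0.02], [0, 0, 0]],
    [[0, 0, -0.02], [0, 0, 0]],
    [[0, 0, -0.03], [0, 0, 0]],
    [[0, 0, -0.03], [0, 0, 0]],
    [[0, 0, -0.03], [0, 0, 0]],
  ],
)

```text
time: 15.7
tool_pos: [0.7349, -0.086, 0.0397]
tcp_rot: [-3.141, -0.001, 1.292]
force: [0.1, 2.4, 1.4]
width: 0.0004
gripper_force: 1.2
```

Request:
jog_arm(
  rows=[
    [[0.01, 0, -0.03], [0, 0, 0]],
    [[0.01, 0, -0.03], [0, 0, 0]],
    [[0.01, 0, -0.03], [0, 0, 0]],
    [[0.01, 0, -0.03], [0, 0, 0]],
    [[0.01, 0, -0.03], [0, 0, 0]],
  ],
)

```text
time: 16.2
tool_pos: [0.7364, -0.0823, 0.0553]
tcp_rot: [3.141, 0.001, 1.292]
force: [-0.8, -0.2, 2.8]
width: 0.0004
gripper_force: 1.4
```

Request:
jog_arm(
  rows=[
    [[0, 0, -0.03], [0, 0, 0]],
    [[0, 0, -0.03], [0, 0, 0]],
    [[0, 0, -0.03], [0, 0, 0]],
    [[0, 0, -0.03], [0, 0, 0]],
    [[0, 0, -0.03], [0, 0, 0]],
  ],
)

```text
time: 16.7
tool_pos: [0.7368, -0.081, 0.0703]
tcp_rot: [3.141, -0.001, 1.292]
force: [1.1, 3.7, 2.8]
width: 0.0005
gripper_force: 2.2
```

Request:
jog_arm(
  rows=[
    [[0, 0, -0.03], [0, 0, 0]],
    [[0, 0, -0.03], [0, 0, 0]],
    [[0, 0, -0.03], [0, 0, 0]],
    [[0, 0, -0.03], [0, 0, 0]],
    [[0, 0, -0.03], [0, 0, 0]],
  ],
)

```text
time: 17.2
tool_pos: [0.7365, -0.0817, 0.0853]
tcp_rot: [3.141, -0.0, 1.292]
force: [0.9, 6.1, 3.9]
width: 0.0005
gripper_force: 2.5
```

Request:
jog_arm(
  rows=[
    [[0, 0, -0.03], [0, 0, 0]],
    [[0, 0, -0.03], [0, 0, 0]],
    [[0, 0, -0.02], [0, 0, 0]],
    [[0, 0, -0.02], [0, 0, 0]],
    [[0, 0, -0.02], [0, 0, 0]],
  ],
)

```text
time: 17.7
tool_pos: [0.7365, -0.0818, 0.0973]
tcp_rot: [3.141, -0.0, 1.292]
force: [1.5, 4.9, 5.1]
width: 0.0004
gripper_force: 2.7
```

Request:
jog_arm(
  rows=[
    [[0, 0, -0.02], [0, 0, 0]],
    [[0, 0, -0.02], [0, 0, 0]],
    [[0, 0, -0.02], [0, 0, 0]],
    [[0, 0, -0.02], [0, 0, 0]],
    [[0, 0, -0.02], [0, 0, 0]],
  ],
)

```text
time: 18.2
tool_pos: [0.7364, -0.0822, 0.1071]
tcp_rot: [3.141, 0.0, 1.292]
force: [0.6, 4.2, 5.0]
width: 0.0007
gripper_force: 2.7
```

Request:
jog_arm(
  rows=[
    [[0, 0, -0.015], [0, 0, 0]],
    [[0, 0, -0.015], [0, 0, 0]],
    [[0, 0, -0.015], [0, 0, 0]],
    [[0, 0, -0.015], [0, 0, 0]],
    [[0, 0, -0.01], [0, 0, 0]],
  ],
)

```text
time: 18.7
tool_pos: [0.7362, -0.0827, 0.1141]
tcp_rot: [3.142, 0.001, 1.292]
force: [0.7, 1.6, 5.6]
width: 0.0001
gripper_force: 2.7
```

Request:
jog_arm(
  rows=[
    [[0, 0, -0.01], [0, 0, 0]],
    [[0, 0, -0.01], [0, 0, 0]],
    [[0, 0, -0.01], [0, 0, 0]],
    [[0, 0, -0.01], [0, 0, 0]],
    [[0, 0, -0.01], [0, 0, 0]],
  ],
)

```text
time: 19.2
tool_pos: [0.7361, -0.0833, 0.1189]
tcp_rot: [-3.141, 0.002, 1.291]
force: [-0.0, 0.2, 5.3]
width: 0.0006
gripper_force: 2.6
```

Request:
jog_arm(
  rows=[
    [[0, 0, -0.007], [0, 0, 0]],
    [[0, 0, -0.007], [0, 0, 0]],
    [[0, 0, -0.007], [0, 0, 0]],
    [[0, 0, -0.007], [0, 0, 0]],
    [[0, 0, -0.007], [0, 0, 0]],
  ],
)

```text
time: 19.7
tool_pos: [0.7359, -0.0836, 0.1223]
tcp_rot: [-3.141, 0.002, 1.291]
force: [-0.9, -1.0, 5.0]
width: 0.0004
gripper_force: 2.4
```

Request:
jog_arm(
  rows=[
    [[0, 0, -0.007], [0, 0, 0]],
    [[0, 0, -0.007], [0, 0, 0]],
    [[0, 0, -0.007], [0, 0, 0]],
    [[0, 0, -0.007], [0, 0, 0]],
    [[0, 0, -0.007], [0, 0, 0]],
  ],
)

```text
time: 20.2
tool_pos: [0.7364, -0.0821, 0.1259]
tcp_rot: [3.141, 0.0, 1.292]
force: [-1.6, -2.8, 4.5]
width: 0.0008
gripper_force: 2.2
```

Request:
jog_arm(
  rows=[
    [[0, 0, -0.007], [0, 0, 0]],
    [[0, 0, -0.007], [0, 0, 0]],
    [[0, 0, -0.007], [0, 0, 0]],
    [[0, 0, -0.007], [0, 0, 0]],
    [[0, 0, -0.007], [0, 0, 0]],
  ],
)

```text
time: 20.7
tool_pos: [0.736, -0.0811, 0.1285]
tcp_rot: [-3.14, -0.0, 1.293]
force: [0.5, 0.0, 0.8]
width: 0.0003
gripper_force: 0.0
```

Request:
jog_arm(
  rows=[
    [[0, 0, -0.007], [0, 0, 0]],
    [[0, 0, -0.007], [0, 0, 0]],
    [[0, 0, -0.007], [0, 0, 0]],
    [[0, 0, -0.007], [0, 0, 0]],
    [[0, 0, -0.007], [0, 0, 0]],
  ],
)

```text
time: 21.2
tool_pos: [0.7364, -0.0818, 0.1329]
tcp_rot: [3.142, -0.0, 1.292]
force: [0.1, -0.3, -0.6]
width: 0.0003
gripper_force: 0.0
```

Request:
jog_arm(
  rows=[
    [[0, 0, -0.007], [0, 0, 0]],
    [[0, 0, -0.007], [0, 0, 0]],
    [[0, 0, -0.007], [0, 0, 0]],
    [[0, 0, -0.007], [0, 0, 0]],
    [[0, 0, -0.007], [0, 0, 0]],
  ],
)

```text
time: 21.7
tool_pos: [0.7364, -0.0818, 0.1364]
tcp_rot: [-3.142, 0.0, 1.292]
force: [0.2, 0.8, 0.3]
width: 0.0006
gripper_force: 0.0
```

Request:
jog_arm(
  rows=[
    [[0, 0, -0.007], [0, 0, 0]],
    [[0, 0, -0.007], [0, 0, 0]],
    [[0, 0, -0.007], [0, 0, 0]],
    [[0, 0, -0.007], [0, 0, 0]],
    [[0, 0, -0.007], [0, 0, 0]],
  ],
)

```text
time: 22.2
tool_pos: [0.7364, -0.0818, 0.1399]
tcp_rot: [-3.142, 0.0, 1.292]
force: [0.6, 0.1, 0.4]
width: 0.0003
gripper_force: 0.0
```

Contact ended smoothly at about 0.128 m. I'll move up and away, then check the lid.

Request:
jog_arm(
  rows=[
    [[0, 0, -0.1], [0, 0, 0]],
    [[0, 0, -0.2], [0, 0, 0]],
    [[0, 0, -0.2], [0, 0, 0]],
    [[0, 0, -0.2], [0, 0, 0]],
    [[0.1, 0, -0.1], [0, 0, 0]],
  ],
)

```text
time: 22.7
tool_pos: [0.7402, -0.0733, 0.2235]
tcp_rot: [3.137, 0.0, 1.291]
force: [0.8, -0.7, -0.6]
width: 0.0003
gripper_force: 0.0
```

Request:
jog_arm(
  rows=[
    [[0.3, 0, 0], [0, 0, 0]],
    [[0.3, 0, 0], [0, 0, 0]],
    [[0.3, 0, 0], [0, 0, 0]],
    [[0.3, 0, 0], [0, 0, 0]],
    [[0.3, 0, 0], [0, 0, 0]],
  ],
)

```text
time: 23.2
tool_pos: [0.7806, 0.074, 0.2198]
tcp_rot: [-3.141, -0.0, 1.292]
force: [-0.6, 0.1, 0.2]
width: 0.0004
gripper_force: 0.0
```

Request:
jog_arm(
  rows=[
    [[0.3, 0, 0], [0, 0, 0]],
    [[0.2, 0, 0], [0, 0, 0]],
    [[0, 0, 0], [0, 0, 0]],
    [[0, 0, 0], [0, 0, 0]],
    [[0, 0, 0], [0, 0, 0]],
  ],
)

```text
time: 23.7
tool_pos: [0.794, 0.1191, 0.2197]
tcp_rot: [-3.141, 0.001, 1.291]
force: [-0.5, 0.6, 0.5]
width: 0.0004
gripper_force: 0.0
```

```bash
python3 - <<'E'
from h import *
from cell import optics,status
a=optics.get_image('scene');b=optics.get_image('side');print(status.state()['force'])
pickle.dump(a,open('s9.pkl','wb'));pickle.dump(b,open('side9.pkl','wb'))
C=np.array([.592,-.266]);F=np.array([.295,.955]);Y=np.array([.955,-.295])
for n,c in [('scene',a),('side',b)]: print(n,[proj(c,[*(C+F*.121+Y*y),.211]).round(1) for y in (-.104,.104)])
cv2.imwrite('pics/m7.png',np.hstack([cv2.resize(a['image'][100:300,110:310],(400,400)),cv2.resize(b['image'][150:350,340:540],(400,400))]))
E
```

```text
[ 0.67817134 -0.3396626  -0.21920348]
scene [array([255.8, 149.5]), array([192.4, 195.2])]
side [array([360.8, 226.7]), array([429.6, 204. ])]
```

View pics/m7.png

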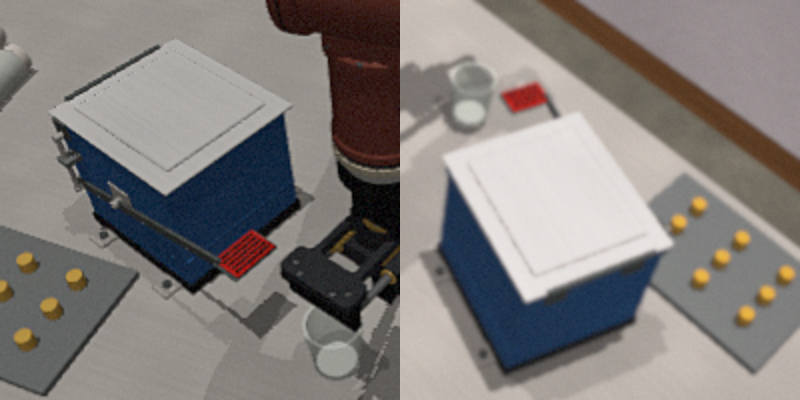

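The lid is shut: its corners at scene (255,152) and (194,196) match the shut prediction. The cartridge is out of sight inside the bin, and the bowl hasn't moved.

```bash
python3 -c "
from cell import env
print(env.job_done())"
```

```text
the job is handed in; nothing more can be done
None
```

I pressed the pad to its stop, which opened the lid fully and dropped the cartridge into the bin, then eased the lid shut and moved the arm clear; the job was handed in at about 24 s.

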